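# Third hand for the canteen fitter: count out spacers, hold the bracket on the sprung fence

## Robot

A 6-joint arm with a two-finger parallel gripper is mounted at the origin on the work surface. World frame = base frame: x ahead of the robot, y to its left, z up, the work surface at z = 0. Lengths are in m, angles in rad, forces in N, time in s.
With the tool pointing down it reaches from about 0.3 to 0.825 m from the base axis. Payload 5.4 kg.
Tool frame: the origin (TCP) lies midway between the tips of the shut fingers; the grasp point (between the pads) lies 19 mm behind it; z points along the fingers, y is the line along which they close (so a half turn about z gives the same grasp; the last joint's range is limited). The gripper opens to 92 mm and grips with 3 to 60 N. Pads are 20 mm wide; open, the fingers measure 128 mm over their backs; the gripper's body (75 mm by 189 mm) begins 69 mm behind the grasp point.
Start: joints at [1.114, 0.158, 1.597, -0, 1.386, -0.21], TCP at [0.14, 0.558, 0.215] pointing down, gripper open.
Joint ranges: [-2.91, 2.91], [-0.94, 2.29], [0.18, 2.7], [-1.29, 4.43], [0.17, 2.64], [-3, 3]. Speed limits (rad/s): [2.57, 2.57, 3.14, 3.14, 3.14, 3.14].

## Interface

Orientations are given as [roll, pitch, yaw] about the fixed x, y, z axes, in that order (R = Rz(yaw) Ry(pitch) Rx(roll)).
In Python, from rig import sense, capture, finish_job gives the robot as it stands.
- The arm moves only by the shell command python3 -m inch 'ROWS' [FORCE]. ROWS is JSON, a list of rows, each an object with "rot": the turn, a rotation vector about the tool's x, y, z in degrees, a list of three; "slide": the shift along the tool's x, y, z in mm, a list of three; "fingers": the finger opening in mm, from 0 to 91.9. In form: [{"rot": [ax, ay, az], "slide": [dx, dy, dz], "fingers": fingers}, ...]. A call has 1 to 12 rows; each row is the pose to reach, as a shift and turn from the pose commanded when the call began, along the tool's axes at that moment; what a row does not reach only later rows make up. A row lasts 1/12 s, in which the tool goes at most 41.7 mm and 7.16 degrees, less where a joint would pass 70% of its speed; a pose out of reach is approached as far as the arm can. A call with a gripper value outside its range is refused whole. The fingers move at their own pace and stop on an object; FORCE is the grip in N (left out, the last holds). Time passes only in rows, so rows that repeat a pose let the fingers close. It gives the time, the measured TCP pose, the force, the opening and the grip force at its end, in the units of the state.
- sense(): the state, without advancing time (a new reading comes with each control period).
- capture(name): name is "scene" or "top" or "wrist"; returns a dict with "frame" (480x640x3 uint8, blue, green, red), "z_map" (480x640 float32, m along the optical axis (not along the pixel's ray), 0 where there is no reading), "camera_matrix" (3x3 intrinsics, pixels), "rvec" (rotation vector, rad) and "tvec" (3), from world to camera coordinates, as OpenCV has them. Camera axes: x right, y down, z forward; pixel columns grow to the right and rows downward; lengths in m; the calibration is good to about 2 mm. A picture is of the moment at which its call begins.
- finish_job(): hands the job in; it is judged then, once.
The state is a dict: "time": time; "qpos": joint angles; "joint_velocities": joint speeds; "effort": joint torques, N m; "eef_pos": TCP position; "eef_rot": TCP orientation; "force": force on the tool from outside, world axes, zero at the start; "ft_torque": the same for the moment, N m; "width": finger opening in m; "grasp_force": force on a finger pad.
Only numpy, scipy, OpenCV 4.12 (cv2) and the standard library are available. Lean on these libraries where they do the work, as an engineer would, in place of code of your own. Each camera call takes 0.05 s, during which the arm holds its last target. There are 200 camera calls.

## Task

First bring the shallow white dish up to exactly three brass spacers, taking what is missing from the black mat and leaving the rest there. Then pick up the orange bracket and, holding it upright about 2 cm clear of the jig's bed and centred on the wooden fence, press its flat plate squarely against the fence so that the black pointer stands in the middle of the green mark, never in the red. Finish while still holding and pressing steadily so that the fitter can screw it on; let go of nothing at the end, and leave the tumbler, shaker and screwdriver alone.

Things in the scene. Friction and masses are not known exactly. Their poses are not given: they have to be found in the camera images.
- jig: Fixed steel jig. Origin: on the table under the middle of the resting fence's front face; x is the push direction, y along the fence, z up. Bed top 10 mm above the table, x -80 to 180 mm, 180 mm wide, white line at y = 0. Blue spring housing on it at x 100 to 180 mm, 130 mm wide, top 70 mm above the table.
- fence (a joint): Travel of the sprung wooden fence along the jig's x, in m: 0 at rest, stop at 0.055, springs back by itself, 0.35 N per mm. Its black pointer runs along a white scale at the jig's y = +79 mm: in the green mark from 0.020 to 0.040 (middle 0.030, about 10.5 N), in the red from 0.045.
- fence_face (a point): Centre of the fence's front face, on which the bracket is pressed; moves with the fence; axes as the jig's. The fence is an upright board 130 mm wide, 15 mm thick, 15 to 95 mm above the table; this point is 55 mm above the table. White line in the middle of its top edge.
- bracket: Orange T-shaped plastic bracket, 0.15 to 0.31 kg, standing on the table. Origin at its underside, in the rib's middle plane; x points to the plate's flat front face, z up. Rib (gripped across its thickness, y): x -30 to 24 mm, 14 mm thick, 70 mm high. Plate: x 24 to 30 mm, 90 mm wide, 60 mm high.
- bracket_face (a point): Centre of the bracket's flat front face: 30 mm along the bracket's x and 30 mm above its underside.
- dish: Shallow round white dish, fixed; 170 mm outside diameter, floor 4 mm thick, rim 14 mm high and 4 mm thick. Origin at the centre of its underside. One spacer stands in it at the start.
- mat: Black rubber mat, fixed, 170 x 170 x 4 mm, three spacers standing on it at the start. Origin at the centre of its underside.
- spacer0: Brass-coloured spacer, upright cylinder 28 mm in diameter, 34 mm high, 40 g, black dot on top. Origin at the centre of its underside. All four are alike; which of them starts in the dish varies.
- spacer1: Brass-coloured spacer, upright cylinder 28 mm in diameter, 34 mm high, 40 g, black dot on top. Origin at the centre of its underside. All four are alike; which of them starts in the dish varies.
- spacer2: Brass-coloured spacer, upright cylinder 28 mm in diameter, 34 mm high, 40 g, black dot on top. Origin at the centre of its underside. All four are alike; which of them starts in the dish varies.
- spacer3: Brass-coloured spacer, upright cylinder 28 mm in diameter, 34 mm high, 40 g, black dot on top. Origin at the centre of its underside. All four are alike; which of them starts in the dish varies.
- tumbler: Green glass tumbler, 68 mm wide, 85 mm high; leave alone. Origin at the centre of its underside.
- shaker: White ceramic shaker with steel cap, 42 mm wide, 75 mm high; leave alone. Origin at the centre of its underside.
- screwdriver: Red-handled screwdriver lying on the table; leave alone.

How it is judged:
By the outcome, as a careful person would: the job done as asked, in the order asked, and still so for the second after the job is handed in, while the arm keeps its last pose, push and grip.
It also fails if it takes over 64 s, if anything falls off the work surface, if the arm or the gripper's body presses on something with over 40 N, if the wrist force passes 120 N, or if a joint passes its speed limit or range.

## Working session

There is one attempt and no reset: what is moved stays moved. The work goes in short steps, Python scripts to look and compute and a shell command to move; the robot and the scene stay as the last step left them, time stands still between calls to the robot, and variables do not carry over. Pictures are saved under pics/ and viewed, at most 11 in all, crops included, and the job is handed in when it is done.

```bash
mkdir -p pics; ls
cat > h.py <<'E'
import numpy as np, cv2
from rig import sense, capture
from scipy.spatial.transform import Rotation as R
def snap(n,f):
    c=capture(n); cv2.imwrite('pics/'+f+'.png',c['frame']); np.savez('pics/'+f+'.npz',**{k:np.array(v) for k,v in c.items()}); return c
def load(f): return dict(np.load('pics/'+f+'.npz'))
def world(c,u,v,z=None):
    """pixel -> world, by depth (z None) or on plane of height z"""
    K=np.array(c['camera_matrix']);Rm=cv2.Rodrigues(np.array(c['rvec'],float))[0];t=np.array(c['tvec'],float).ravel()
    ray=np.linalg.inv(K)@[u,v,1]; o=-Rm.T@t; d=Rm.T@ray
    if z is None:
        return o+d*float(c['z_map'][int(round(v)),int(round(u))])
    return o+d*(z-o[2])/d[2]
def cloud(c):
    K=np.array(c['camera_matrix']);Rm=cv2.Rodrigues(np.array(c['rvec'],float))[0];t=np.array(c['tvec'],float).ravel()
    v,u=np.mgrid[:480,:640]; z=c['z_map']; p=np.stack([(u-K[0,2])/K[0,0]*z,(v-K[1,2])/K[1,1]*z,z],-1)
    return (p-t)@Rm
def rel(target,yaw=None):
    """mm/deg from the present TCP pose to world target (pointing down, tool y axis at yaw)"""
    s=sense(); r=R.from_euler('xyz',s['eef_rot']); print('slide',np.round(r.inv().apply(np.array(target)-s['eef_pos'])*1000,1))
    if yaw is not None:
        y=r.apply([0,1,0]); a=np.arctan2(y[1],y[0]); d=(yaw-a+np.pi/2)%np.pi-np.pi/2; print('rotz deg (down tool)',-np.degrees(d))
E
python3 - <<'E'
from h import *
s=sense();print({k:np.round(v,3) for k,v in s.items()})
snap('top','top0');snap('scene','scene0')
E
```

```text
pics
{'time': np.float64(0.0), 'qpos': array([ 1.114,  0.159,  1.598,  0.   ,  1.386, -0.21 ]), 'joint_velocities': array([-0.001,  0.   ,  0.001, -0.002, -0.001,  0.001]), 'effort': array([ 1.0000e-03, -3.8557e+01, -3.2211e+01,  7.0000e-02,  3.8000e-02,
       -0.0000e+00]), 'eef_pos': array([0.14 , 0.557, 0.214]), 'eef_rot': array([-3.14 , -0.   ,  2.895]), 'force': array([-0.01 ,  0.952, -0.191]), 'ft_torque': array([-0.   , -0.042,  0.042]), 'grasp_force': np.float64(0.0), 'width': np.float64(0.092)}
```

View pics/top0.png

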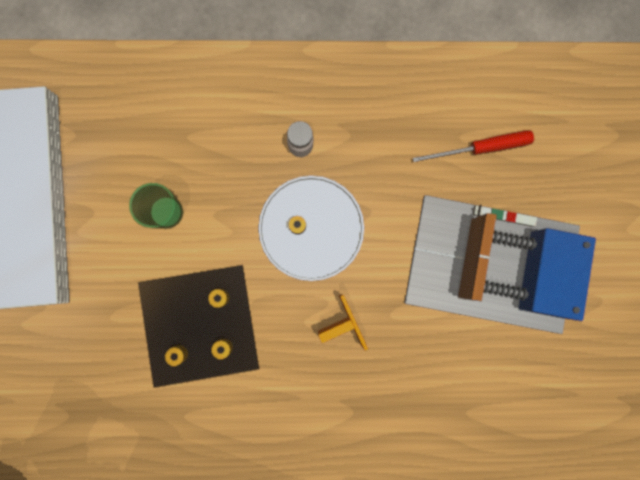

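View pics/scene0.png

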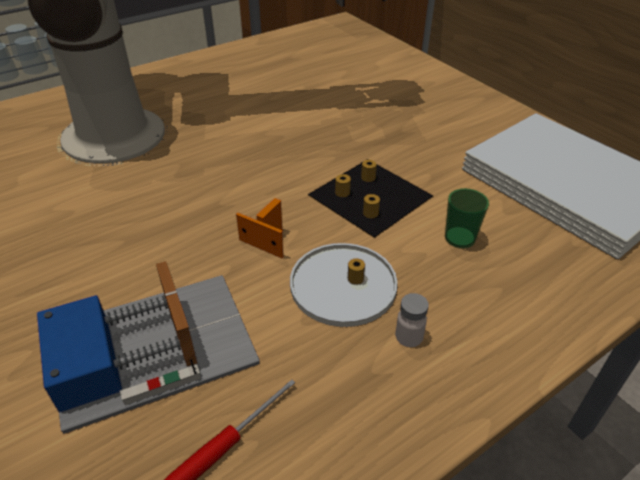

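The top view shows mat spacers at (218,298), (175,356) and (221,349), and one spacer in the dish at (297,225). The bracket's rib runs from (320,337) to the plate (342,295)-(365,348). The fence top edge runs (484,215)-(473,299), with its white line near (480,256).

Run:
```python
from h import *
c=load('top0')
for n,u,v,z in [('s',218,298,.038),('s',175,356,.038),('s',221,349,.038),('dish s',297,225,.038),('dish',311.5,228.5,.014),('fence',480,256,.095),('fe+',485,215,.095),('fe-',471,299,.095),('jigline',425,254,.01),('tumbler',155,205,.085),('shaker',300,134,.075)]:
    print(n,np.round(world(c,u,v,z),4),np.round(world(c,u,v),4))
P=cloud(c);f=cv2.cvtColor(c['frame'],cv2.COLOR_BGR2HSV)
# bracket: saturated orange with height
m=np.zeros((480,640),bool);m[285:355,312:372]=True
h=P[...,2]
for lo,hi in[(.064,.08),(.05,.064)]:
    q=P[m&(h>lo)&(h<hi)&(f[...,1]>180)]
    if len(q)<5: continue
    (x,y),(w,l),a=cv2.minAreaRect(q[:,:2].astype(np.float32)); print(lo,len(q),q.mean(0).round(4),(x,y),(w,l),a)
    print(cv2.boxPoints(((x,y),(w,l),a)).round(4).tolist())
m[:]=False;m[200:310,455:505]=True
q=P[m&(h>.085)&(h<.105)]
r=cv2.minAreaRect(q[:,:2].astype(np.float32));print('fence',r,cv2.boxPoints(r).round(4).tolist())
m[:]=False;m[220:330,515:600]=True
q=P[m&(h>.062)&(h<.078)]
r=cv2.minAreaRect(q[:,:2].astype(np.float32));print('housing',r,cv2.boxPoints(r).round(4).tolist())
```

```text
s [0.5271 0.2849 0.038 ] [0.5271 0.2848 0.0389]
s [0.4393 0.3498 0.038 ] [0.4391 0.3502 0.0364]
s [0.4492 0.2798 0.038 ] [0.4491 0.28   0.037 ]
dish s [0.6398 0.1628 0.038 ] [0.6398 0.1628 0.0381]
dish [0.6365 0.14   0.014 ] [0.6374 0.14   0.0051]
fence [ 0.5871 -0.1063  0.095 ] [ 0.5871 -0.1063  0.095 ]
fe+ [ 0.6475 -0.1153  0.095 ] [ 0.648  -0.1166  0.0908]
fe- [ 0.5245 -0.0914  0.095 ] [ 0.5242 -0.0936  0.0875]
jigline [ 0.5947 -0.0433  0.01  ] [ 0.5947 -0.0431  0.0106]
tumbler [0.6653 0.3703 0.085 ] [0.6768 0.393  0.0038]
shaker [0.7742 0.1569 0.075 ] [0.7741 0.1569 0.0755]
0.064 341 [0.4781 0.1043 0.0695] (0.48291853070259094, 0.09903296828269958) (0.03303446248173714, 0.0670323595404625) 48.14288330078125
[[0.44690001010894775, 0.10909999907016754], [0.4968999922275543, 0.06440000236034393], [0.5188999772071838, 0.08900000154972076], [0.4690000116825104, 0.13369999825954437]]
0.05 264 [0.4891 0.0808 0.0592] (0.48435869812965393, 0.08108237385749817) (0.07363446056842804, 0.06691978871822357) 60.0323486328125
[[0.43700000643730164, 0.06589999794960022], [0.4950000047683716, 0.032499998807907104], [0.5317000150680542, 0.09629999846220016], [0.47380000352859497, 0.12970000505447388]]
fence ((0.5863624215126038, -0.11184465140104294), (0.016682088375091553, 0.12960107624530792), 78.3940658569336) [[0.5212000012397766, -0.10700000077486038], [0.6481999754905701, -0.1331000030040741], [0.6514999866485596, -0.11670000106096268], [0.5246000289916992, -0.09059999883174896]]
housing ((0.5605695247650146, -0.24143612384796143), (0.0815623477101326, 0.13013897836208344), 78.68545532226562) [[0.4887999892234802, -0.2687000036239624], [0.6164000034332275, -0.29420000314712524], [0.6323999762535095, -0.2142000049352646], [0.504800021648407, -0.18870000541210175]]
```

Run:
```python
from h import *
rel([.527,.285,.10]); rel([.527,.285,.017])
```

```text
slide [-441.5 -169.1  113.9]
slide [-441.6 -169.   196.9]
```

```bash
python3 -m inch '[{"rot":[0,0,0],"slide":[-441,-169,50],"fingers":50},{"rot":[0,0,0],"slide":[-441,-169,50],"fingers":50},{"rot":[0,0,0],"slide":[-441,-169,50],"fingers":50},{"rot":[0,0,0],"slide":[-441,-169,50],"fingers":50},{"rot":[0,0,0],"slide":[-441,-169,50],"fingers":50},{"rot":[0,0,0],"slide":[-441,-169,50],"fingers":50},{"rot":[0,0,0],"slide":[-441,-169,50],"fingers":50},{"rot":[0,0,0],"slide":[-441,-169,50],"fingers":50},{"rot":[0,0,0],"slide":[-441,-169,50],"fingers":50},{"rot":[0,0,0],"slide":[-441,-169,50],"fingers":50},{"rot":[0,0,0],"slide":[-441,-169,50],"fingers":50},{"rot":[0,0,0],"slide":[-441,-169,50],"fingers":50}]' 15
python3 - <<'E'
from h import *
s=sense();print(s['time'],s['eef_pos'],s['eef_rot'],s['width'])
rel([.527,.285,.10]); rel([.527,.285,.017])
c=snap('wrist','w1')
print(np.round(c['camera_matrix'],0))
E
```

```text
time: 1.1
eef_pos: [0.5299, 0.2822, 0.1635]
eef_rot: [-3.14, 0.0, 2.891]
force: [0.8, -0.7, -0.3]
width: 0.05
grasp_force: 0.0
1.1 [0.52993936 0.28223183 0.16345399] [-3.14012630e+00  4.53565055e-04  2.89104491e+00] 0.049962846070785036
slide [ 3.6  2.  63.4]
slide [  3.6   2.2 146.4]
[[391.   0. 313.]
 [  0. 391. 244.]
 [  0.   0.   1.]]
```

View pics/w1.png

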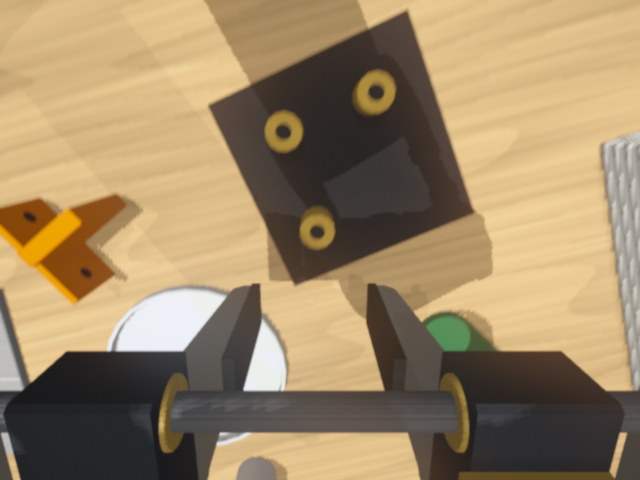

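The wrist view shows spacer dots at (317,232), (284,131) and (376,92), and the bracket on the left with its rib top from (25,255) to (75,218).

Run:
```python
from h import *
c=load('w1')
for u,v in [(317,232),(284,131),(376,92)]: print(world(c,u,v,.038).round(4),world(c,u,v).round(4))
s=sense();print(s['eef_pos'])
p=world(c,317,232,.038); p[2]=.017; rel(p); p[2]=.10; rel(p)
```

```text
[0.5279 0.2854 0.038 ] [0.5277 0.2854 0.0387]
[0.4486 0.2808 0.038 ] [0.4486 0.2808 0.039 ]
[0.4392 0.3509 0.038 ] [0.4392 0.3508 0.0384]
[0.53051749 0.28172637 0.16328571]
slide [  3.5   3.2 146.3]
slide [ 3.5  3.  63.3]
```

```bash
python3 -m inch '[{"rot":[0,0,0],"slide":[3.5,3,40],"fingers":50},{"rot":[0,0,0],"slide":[3.5,3,80],"fingers":50},{"rot":[0,0,0],"slide":[3.5,3,120],"fingers":50},{"rot":[0,0,0],"slide":[3.5,3,146],"fingers":50},{"rot":[0,0,0],"slide":[3.5,3,146],"fingers":50},{"rot":[0,0,0],"slide":[3.5,3,146],"fingers":50},{"rot":[0,0,0],"slide":[3.5,3,146],"fingers":20},{"rot":[0,0,0],"slide":[3.5,3,146],"fingers":20},{"rot":[0,0,0],"slide":[3.5,3,146],"fingers":20},{"rot":[0,0,0],"slide":[3.5,3,146],"fingers":20},{"rot":[0,0,0],"slide":[3.5,3,146],"fingers":20},{"rot":[0,0,0],"slide":[3.5,3,146],"fingers":20}]' 15
python3 - <<'E'
from h import *
rel([.60,.11,.09]); rel([.60,.11,.019])
E
```

```text
time: 2.15
eef_pos: [0.5257, 0.2903, 0.0209]
eef_rot: [3.14, 0.003, 2.895]
force: [-0.8, -0.9, 6.6]
width: 0.0278
grasp_force: 15.0
slide [-116.2 -156.5  -69.1]
slide [-116.  -156.7    1.9]
```

```bash
python3 -m inch '[{"rot":[0,0,0],"slide":[0,0,-35],"fingers":20},{"rot":[0,0,0],"slide":[0,0,-70],"fingers":20},{"rot":[0,0,0],"slide":[-29,-39,-70],"fingers":20},{"rot":[0,0,0],"slide":[-58,-78,-70],"fingers":20},{"rot":[0,0,0],"slide":[-87,-117,-70],"fingers":20},{"rot":[0,0,0],"slide":[-116,-156,-70],"fingers":20},{"rot":[0,0,0],"slide":[-116,-156,-70],"fingers":20},{"rot":[0,0,0],"slide":[-116,-156,-70],"fingers":20},{"rot":[0,0,0],"slide":[-116,-156,-70],"fingers":20}]'
python3 - <<'E'
from h import *
print(sense()['force'],sense()['eef_pos'])
rel([.60,.11,.019])
E
```

```text
time: 2.9
eef_pos: [0.5991, 0.1087, 0.089]
eef_rot: [3.141, 0.0, 2.892]
force: [-0.0, 0.5, -0.2]
width: 0.0276
grasp_force: 15.0
[-0.04274876  0.49117564 -0.17324448] [0.59913672 0.10874144 0.08901728]
slide [-0.5  1.4 70. ]
```

```bash
python3 -m inch '[{"rot":[0,0,0],"slide":[0,0,30],"fingers":20},{"rot":[0,0,0],"slide":[0,0,55],"fingers":20},{"rot":[0,0,0],"slide":[0,0,69],"fingers":20},{"rot":[0,0,0],"slide":[0,0,69],"fingers":20},{"rot":[0,0,0],"slide":[0,0,69],"fingers":20},{"rot":[0,0,0],"slide":[0,0,69],"fingers":50},{"rot":[0,0,0],"slide":[0,0,69],"fingers":50},{"rot":[0,0,0],"slide":[0,0,69],"fingers":50},{"rot":[0,0,0],"slide":[0,0,69],"fingers":50},{"rot":[0,0,0],"slide":[0,0,30],"fingers":50},{"rot":[0,0,0],"slide":[0,0,0],"fingers":50},{"rot":[0,0,0],"slide":[0,0,0],"fingers":50}]'
python3 - <<'E'
from h import *
print(sense()['force'],sense()['eef_pos'])
rel([.4486,.281,.085]);rel([.4486,.281,.017])
E
```

```text
time: 3.9
eef_pos: [0.6034, 0.1101, 0.096]
eef_rot: [3.139, 0.012, 2.895]
force: [1.9, -1.3, -0.5]
width: 0.0498
grasp_force: 0.0
[ 1.92501883 -1.27227328 -0.45369853] [0.6033959  0.11010888 0.09599906]
slide [192.  127.9   9.1]
slide [192.8 127.7  77.1]
```

```bash
python3 -m inch '[{"rot":[0,0,0],"slide":[32,21,0],"fingers":50},{"rot":[0,0,0],"slide":[64,43,0],"fingers":50},{"rot":[0,0,0],"slide":[96,64,0],"fingers":50},{"rot":[0,0,0],"slide":[128,85,0],"fingers":50},{"rot":[0,0,0],"slide":[160,107,0],"fingers":50},{"rot":[0,0,0],"slide":[192,128,0],"fingers":50},{"rot":[0,0,0],"slide":[192,128,0],"fingers":50},{"rot":[0,0,0],"slide":[192,128,0],"fingers":50},{"rot":[0,0,0],"slide":[192,128,0],"fingers":50}]'
python3 - <<'E'
from h import *
c=snap('wrist','w2')
print(sense()['force'],sense()['eef_pos'])
rel([.4486,.281,.017])
E
```

```text
time: 4.65
eef_pos: [0.4443, 0.2809, 0.0888]
eef_rot: [3.142, 0.001, 2.895]
force: [0.1, 0.9, -0.3]
width: 0.0501
grasp_force: 0.0
[ 0.52234661 -0.57829655  0.36026808] [0.44467935 0.28047249 0.08881388]
slide [-3.6  1.5 71.8]
```

```bash
python3 -m inch '[{"rot":[0,0,0],"slide":[-3.6,1,30],"fingers":50},{"rot":[0,0,0],"slide":[-3.6,1,58],"fingers":50},{"rot":[0,0,0],"slide":[-3.6,1,71],"fingers":50},{"rot":[0,0,0],"slide":[-3.6,1,71],"fingers":50},{"rot":[0,0,0],"slide":[-3.6,1,71],"fingers":50},{"rot":[0,0,0],"slide":[-3.6,1,71],"fingers":20},{"rot":[0,0,0],"slide":[-3.6,1,71],"fingers":20},{"rot":[0,0,0],"slide":[-3.6,1,71],"fingers":20},{"rot":[0,0,0],"slide":[-3.6,1,71],"fingers":20},{"rot":[0,0,0],"slide":[-3.6,1,71],"fingers":20},{"rot":[0,0,0],"slide":[-3.6,1,36],"fingers":20},{"rot":[0,0,0],"slide":[-3.6,1,0],"fingers":20}]' 15
python3 - <<'E'
from h import *
rel([.67,.10,.085]);
E
```

```text
time: 5.7
eef_pos: [0.4448, 0.2804, 0.0871]
eef_rot: [-3.138, -0.005, 2.895]
force: [0.7, 0.7, -0.3]
width: 0.0276
grasp_force: 15.0
slide [-262.4 -119.9    1.1]
```

```bash
python3 -m inch '[{"rot":[0,0,0],"slide":[-33,-15,0],"fingers":20},{"rot":[0,0,0],"slide":[-66,-30,0],"fingers":20},{"rot":[0,0,0],"slide":[-99,-45,0],"fingers":20},{"rot":[0,0,0],"slide":[-132,-60,0],"fingers":20},{"rot":[0,0,0],"slide":[-165,-75,0],"fingers":20},{"rot":[0,0,0],"slide":[-198,-90,0],"fingers":20},{"rot":[0,0,0],"slide":[-231,-105,0],"fingers":20},{"rot":[0,0,0],"slide":[-262,-120,0],"fingers":20},{"rot":[0,0,0],"slide":[-262,-120,0],"fingers":20},{"rot":[0,0,0],"slide":[-262,-120,0],"fingers":20},{"rot":[0,0,0],"slide":[-262,-120,0],"fingers":20}]'
python3 - <<'E'
from h import *
c=snap('wrist','w3')
rel([.67,.10,.019]);
E
```

```text
time: 6.62
eef_pos: [0.6714, 0.1013, 0.0881]
eef_rot: [3.141, -0.001, 2.895]
force: [0.3, -0.4, -0.4]
width: 0.0274
grasp_force: 15.0
slide [ 0.5 -2.  69.3]
```

View pics/w3.png

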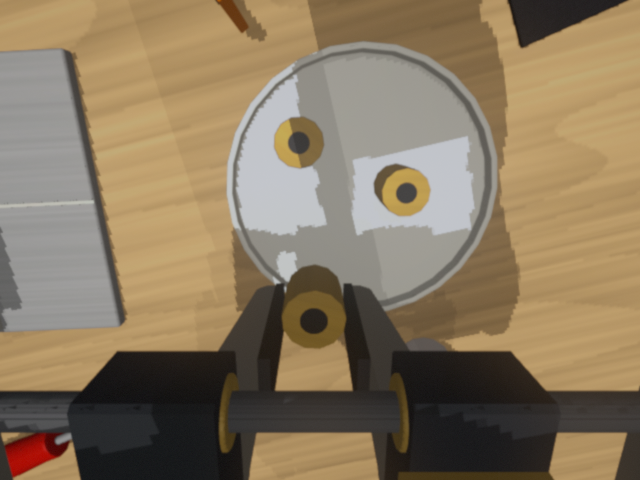

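Two spacers stand in the dish at (299,142) and (406,192). The third is held at (314,320), over the dish.

```bash
python3 -m inch '[{"rot":[0,0,0],"slide":[0,-1,30],"fingers":20},{"rot":[0,0,0],"slide":[0,-1,55],"fingers":20},{"rot":[0,0,0],"slide":[0,-1,70],"fingers":20},{"rot":[0,0,0],"slide":[0,-1,70],"fingers":20},{"rot":[0,0,0],"slide":[0,-1,70],"fingers":20},{"rot":[0,0,0],"slide":[0,-1,70],"fingers":48},{"rot":[0,0,0],"slide":[0,-1,70],"fingers":48},{"rot":[0,0,0],"slide":[0,-1,70],"fingers":48},{"rot":[0,0,0],"slide":[0,-1,70],"fingers":48},{"rot":[0,0,0],"slide":[0,-1,30],"fingers":48},{"rot":[0,0,0],"slide":[0,-1,-10],"fingers":48},{"rot":[0,0,0],"slide":[0,-1,-50],"fingers":48}]'
python3 - <<'E'
from h import *
# bracket from scene cloud/top cloud: plate and rib candidates
c=load('top0');P=cloud(c)
for u,v,z in [(320,337,.07),(350,325,.07),(342,295,.06),(365,348,.06)]: print(world(c,u,v,z).round(4))
c=load('w1');
for u,v,z in [(25,255,.07),(75,218,.07),(80,300,.06)]: print(world(c,u,v,z).round(4))
# hover pose: wrist camera offset in tool frame
s=sense()
rel([.46,.13,.2])
E
```

```text
time: 7.67
eef_pos: [0.6711, 0.0998, 0.1395]
eef_rot: [-3.141, -0.002, 2.895]
force: [1.4, -0.8, 0.6]
width: 0.048
grasp_force: 0.0
[0.4692 0.1285 0.07  ]
[0.4865 0.0837 0.07  ]
[0.5308 0.0946 0.06  ]
[0.4512 0.0607 0.06  ]
[0.485  0.0826 0.07  ]
[0.4689 0.128  0.07  ]
[0.5295 0.0989 0.06  ]
slide [212.2 -22.4 -60.1]
```

```bash
python3 -m inch '[{"rot":[0,0,7],"slide":[30,-8,-30],"fingers":50},{"rot":[0,0,14],"slide":[60,-16,-60],"fingers":50},{"rot":[0,0,21],"slide":[90,-24,-60],"fingers":50},{"rot":[0,0,28],"slide":[120,-32,-60],"fingers":50},{"rot":[0,0,35],"slide":[150,-39,-60],"fingers":50},{"rot":[0,0,42],"slide":[185,-46,-60],"fingers":50},{"rot":[0,0,49],"slide":[185,-46,-60],"fingers":50},{"rot":[0,0,53.4],"slide":[185,-46,-60],"fingers":50},{"rot":[0,0,53.4],"slide":[185,-46,-60],"fingers":50},{"rot":[0,0,53.4],"slide":[185,-46,-60],"fingers":50},{"rot":[0,0,53.4],"slide":[185,-46,-60],"fingers":50}]'
python3 - <<'E'
from h import *
c=snap('wrist','w4'); P=cloud(c);h=P[...,2]
hs=cv2.cvtColor(c['frame'],cv2.COLOR_BGR2HSV)
m=(hs[...,1]>150)&(abs(P[...,0]-.48)<.08)&(abs(P[...,1]-.09)<.08)
for lo,hi in[(.066,.075),(.055,.064)]:
    q=P[m&(h>lo)&(h<hi)]
    r=cv2.minAreaRect(q[:,:2].astype(np.float32)); print(lo,len(q),r,cv2.boxPoints(r).round(4).tolist())
E
```

```text
time: 8.58
eef_pos: [0.4816, 0.1004, 0.1989]
eef_rot: [3.141, 0.0, 1.965]
force: [-0.1, 0.2, -0.3]
width: 0.0499
grasp_force: 0.0
0.066 1193 ((0.4764026403427124, 0.10462473332881927), (0.014001170173287392, 0.054052818566560745), 23.904998779296875) [[0.45910000801086426, 0.1264999955892563], [0.48100000619888306, 0.0771000012755394], [0.49380001425743103, 0.0828000009059906], [0.47189998626708984, 0.13220000267028809]]
0.055 817 ((0.4775468707084656, 0.10163872689008713), (0.08942773193120956, 0.06042596697807312), 23.753345489501953) [[0.4244999885559082, 0.11129999905824661], [0.4487999975681305, 0.0560000017285347], [0.5306000113487244, 0.09200000017881393], [0.5062999725341797, 0.14730000495910645]]
```

View pics/w4.png

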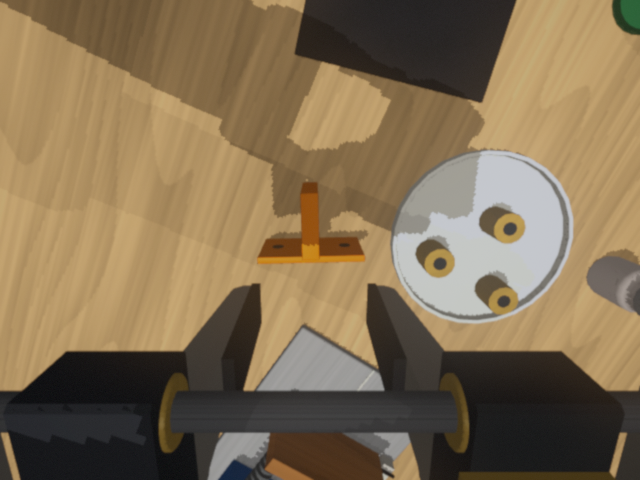

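The dish holds three upright spacers, at (509,228), (439,263) and (503,300). The bracket rib runs from (310,185) to (311,258), with its plate at the row-245 edge.

Run:
```python
from h import *
rel([.4764,.1046,.026],np.radians(23.9))
```

```text
slide [  5.9  -3.3 172.8]
rotz deg (down tool) -1.3521794594729242
```

```bash
python3 -m inch '[{"rot":[0,0,-1.3],"slide":[5.9,-3,30],"fingers":50},{"rot":[0,0,-1.3],"slide":[5.9,-3,60],"fingers":50},{"rot":[0,0,-1.3],"slide":[5.9,-3,90],"fingers":50},{"rot":[0,0,-1.3],"slide":[5.9,-3,90],"fingers":50},{"rot":[0,0,-1.3],"slide":[5.9,-3,90],"fingers":50},{"rot":[0,0,-1.3],"slide":[5.9,-3,90],"fingers":50}]' 50
python3 - <<'E'
from h import *
rel([.4764,.1046,.026],np.radians(23.9))
E
```

```text
time: 9.13
eef_pos: [0.4775, 0.1047, 0.1102]
eef_rot: [3.14, 0.001, 1.986]
force: [0.7, 0.4, -0.2]
width: 0.0506
grasp_force: 0.0
slide [ 0.4 -1.2 84.2]
rotz deg (down tool) -0.11789760959082013
```

```bash
python3 -m inch '[{"rot":[0,0,0],"slide":[0,-1,30],"fingers":50},{"rot":[0,0,0],"slide":[0,-1,60],"fingers":50},{"rot":[0,0,0],"slide":[0,-1,84],"fingers":50},{"rot":[0,0,0],"slide":[0,-1,84],"fingers":50},{"rot":[0,0,0],"slide":[0,-1,84],"fingers":50},{"rot":[0,0,0],"slide":[0,-1,84],"fingers":8},{"rot":[0,0,0],"slide":[0,-1,84],"fingers":8},{"rot":[0,0,0],"slide":[0,-1,84],"fingers":8},{"rot":[0,0,0],"slide":[0,-1,84],"fingers":8},{"rot":[0,0,0],"slide":[0,-1,84],"fingers":8},{"rot":[0,0,0],"slide":[0,-1,84],"fingers":8},{"rot":[0,0,0],"slide":[0,-1,84],"fingers":8}]' 50
python3 - <<'E'
from h import *
s=sense();print(s['eef_pos'],s['force'])
E
```

```text
time: 10.13
eef_pos: [0.4759, 0.1044, 0.0252]
eef_rot: [3.141, 0.0, 1.985]
force: [0.4, 0.8, 2.7]
width: 0.0141
grasp_force: 50.0
[0.47585313 0.10440776 0.02517578] [0.41530721 0.77666272 2.67590304]
```

```bash
python3 -m inch '[{"rot":[0,0,0],"slide":[0,0,-20],"fingers":8},{"rot":[0,0,0],"slide":[0,0,-40],"fingers":8},{"rot":[0,0,0],"slide":[0,0,-60],"fingers":8},{"rot":[0,0,0],"slide":[0,0,-60],"fingers":8},{"rot":[0,0,0],"slide":[0,0,-60],"fingers":8}]' 50
python3 - <<'E'
from h import *
s=sense();print(s['eef_pos'],s['force'],s['width'])
rel([.601,-.037,.086],np.radians(-11.4))
E
```

```text
time: 10.55
eef_pos: [0.4758, 0.1043, 0.0849]
eef_rot: [3.14, 0.001, 1.985]
force: [-0.2, -0.7, -2.1]
width: 0.0138
grasp_force: 50.0
[0.47580228 0.10433312 0.08485688] [-0.24284918 -0.74747917 -2.12684123] 0.013820522265592992
slide [-179.8   57.6   -0.9]
rotz deg (down tool) 35.15958432649894
```

```bash
python3 -m inch '[{"rot":[0,0,5],"slide":[-22,7,0],"fingers":8},{"rot":[0,0,10],"slide":[-45,14,0],"fingers":8},{"rot":[0,0,15],"slide":[-67,22,0],"fingers":8},{"rot":[0,0,20],"slide":[-90,29,0],"fingers":8},{"rot":[0,0,25],"slide":[-112,36,0],"fingers":8},{"rot":[0,0,30],"slide":[-135,43,0],"fingers":8},{"rot":[0,0,35.2],"slide":[-160,51,0],"fingers":8},{"rot":[0,0,35.2],"slide":[-180,57.6,0],"fingers":8},{"rot":[0,0,35.2],"slide":[-180,57.6,0],"fingers":8},{"rot":[0,0,35.2],"slide":[-180,57.6,0],"fingers":8},{"rot":[0,0,35.2],"slide":[-180,57.6,0],"fingers":8},{"rot":[0,0,35.2],"slide":[-180,57.6,0],"fingers":8}]' 50
python3 - <<'E'
from h import *
s=sense();print(s['eef_pos'],s['eef_rot'],s['force'],s['width'])
rel([.5995,-.047,.055],np.radians(-11.4))
c=snap('top','top1')
cv2.imwrite('pics/top1c.png',cv2.resize(c['frame'][180:340,390:610],None,fx=3.6,fy=3.6,interpolation=cv2.INTER_CUBIC))
c=snap('wrist','w5')
E
```

```text
time: 11.55
eef_pos: [0.5991, -0.0361, 0.0833]
eef_rot: [-3.139, -0.0, 1.372]
force: [1.1, 0.5, -0.9]
width: 0.0139
grasp_force: 50.0
[ 0.5991003  -0.03606175  0.08331461] [-3.13890406e+00 -3.69960729e-04  1.37205841e+00] [ 1.10671015  0.50977818 -0.91830436] 0.01387701669952812
slide [-10.7   2.6  28.3]
rotz deg (down tool) 0.01321304705230583
```

View pics/w5.png

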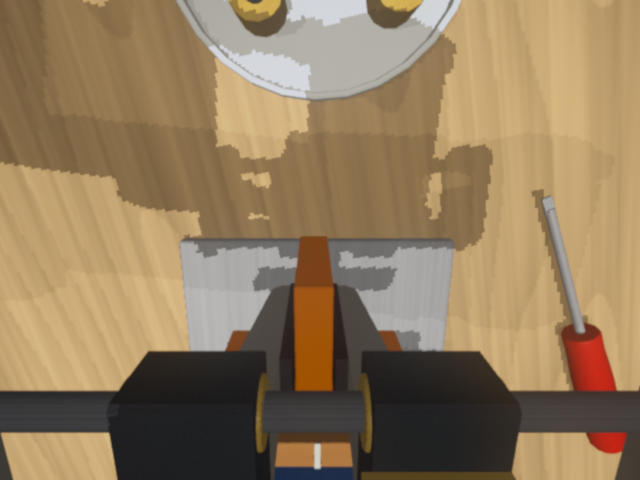

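View pics/top1c.png

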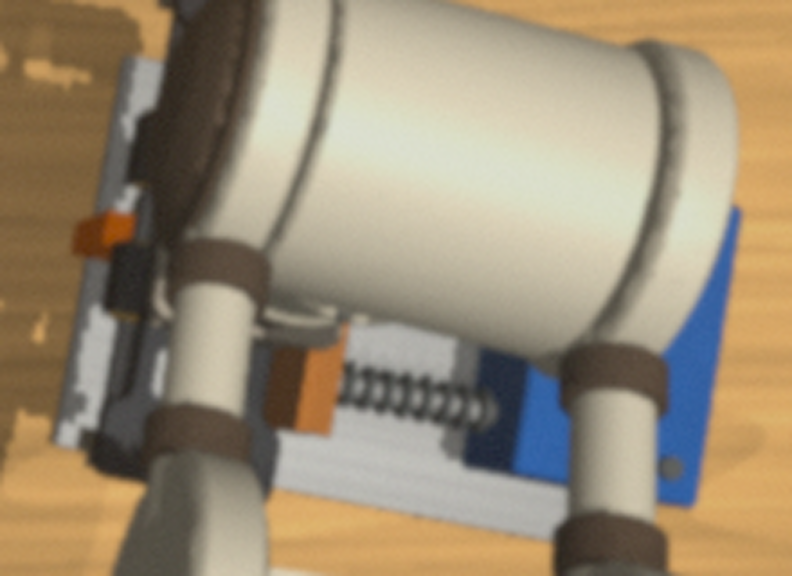

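The wrist view shows the bed's front corners at (182,240) and (452,240) and the fence's white line at (317,456). The held rib's top runs (300,287)-(333,287) at its back end and (296,390)-(333,390) nearer the plate.

Run:
```python
from h import *
c=load('w5');s=sense()
a=world(c,181.5,239.5,.01);b=world(c,453,239.5,.01);print(a.round(4),b.round(4),np.linalg.norm(a-b),world(c,185,245).round(4))
d=b-a; yaw=np.arctan2(d[1],d[0]); print('jig y angle',np.degrees(yaw))
m=(a+b)/2; jx=np.array([np.sin(yaw),-np.cos(yaw),0]); jy=np.array([np.cos(yaw),np.sin(yaw),0])
F=m+.08*jx;print('F from bed',F.round(4))
w=world(c,317,456,.095);print('fence line',w.round(4),'rel F',(w-F)@jx,(w-F)@jy)
# fence front top edge, row ~444
for v in (443,445,460,466): e=world(c,317,v); print(v,e.round(4),(e-F)@jx)
P=cloud(c);hs=cv2.cvtColor(c['frame'],cv2.COLOR_BGR2HSV);h=P[...,2]
mm=np.zeros(h.shape,bool);mm[275:392,285:345]=True
q=P[mm&(h>.118)&(h<.14)&(hs[...,1]>150)]
r=cv2.minAreaRect(q[:,:2].astype(np.float32));print('rib',len(q),r)
A=np.c_[q[:,:2]-q[:,:2].mean(0),np.ones(len(q))];print('plane',np.linalg.lstsq(A,q[:,2],rcond=None)[0])
print('rib ctr rel F',(q.mean(0)-F)@jy)
```

```text
[ 0.5173 -0.0086  0.01  ] [ 0.6895 -0.0432  0.01  ] 0.17567274232633173 [ 0.5184 -0.0127  0.0099]
jig y angle -11.356170816962925
F from bed [ 0.5877 -0.1043  0.01  ]
fence line [ 0.5854 -0.1132  0.095 ] rel F 0.009085154130728133 -0.0005062885085103678
443 [ 0.5869 -0.1055  0.0948] 0.0013150643035314518
445 [ 0.5868 -0.1061  0.0955] 0.001864892011245375
460 [ 0.585  -0.1148  0.0958] 0.010762387407236543
466 [ 0.5843 -0.1187  0.0955] 0.014777382089045724
rib 4520 ((0.6004821062088013, -0.030229218304157257), (0.042896613478660583, 0.014314438216388226), 78.65716552734375)
plane [-0.01615713 -0.05462098  0.12819741]
rib ctr rel F -0.0021744720564066764
```

Run:
```python
from h import *
def fit(q):
    A=np.c_[q[:,:2]-q[:,:2].mean(0),np.ones(len(q))]; k=np.linalg.lstsq(A,q[:,2],rcond=None)[0]; return k.round(4),len(q),(q[:,2]-A@k).std().round(4)
c=load('w4');P=cloud(c);h=P[...,2];hs=cv2.cvtColor(c['frame'],cv2.COLOR_BGR2HSV)
m=(hs[...,1]>150)&(abs(P[...,0]-.4764)<.03)&(abs(P[...,1]-.1046)<.035)
print('rib before',fit(P[m&(h>.064)&(h<.076)]))
c=load('w5');P=cloud(c);h=P[...,2]
print('bed',fit(P[245:330,200:240].reshape(-1,3)))
hs=cv2.cvtColor(c['frame'],cv2.COLOR_BGR2HSV)
for v in range(270,392,12): print(v,P[v,316].round(4),c['frame'][v,316])
```

```text
rib before (array([-0.005 , -0.0071,  0.07  ]), 1201, np.float64(0.0008))
bed (array([0.6045, 0.0417, 0.0109]), 3400, np.float64(0.0122))
270 [ 0.6054 -0.0101  0.1114] [ 26  66 121]
282 [ 0.6054 -0.0097  0.1249] [ 23  65 120]
294 [ 0.6047 -0.0129  0.128 ] [ 21  87 161]
306 [ 0.604  -0.0166  0.1296] [ 18  86 161]
318 [ 0.603  -0.0214  0.129 ] [ 13  86 160]
330 [ 0.6021 -0.0259  0.1292] [ 10  85 160]
342 [ 0.6013 -0.0301  0.13  ] [  4  84 160]
354 [ 0.6002 -0.0357  0.1286] [  4  84 160]
366 [ 0.5993 -0.0402  0.1292] [  2  82 160]
378 [ 0.5984 -0.0448  0.1297] [  0  82 160]
390 [ 0.5973 -0.0502  0.1292] [ 27  67 122]
```

```bash
python3 -m inch '[{"rot":[0,0,0],"slide":[0,1.7,-0],"fingers":8},{"rot":[0,0,0],"slide":[-5,1.7,14],"fingers":8},{"rot":[0,0,0],"slide":[-12,1.7,28],"fingers":8},{"rot":[0,0,0],"slide":[-19,1.7,28],"fingers":8},{"rot":[0,0,0],"slide":[-26,1.7,28],"fingers":8},{"rot":[0,0,0],"slide":[-26,1.7,28],"fingers":8},{"rot":[0,0,0],"slide":[-26,1.7,28],"fingers":8},{"rot":[0,0,0],"slide":[-26,1.7,28],"fingers":8}]' 55
cat >> h.py <<'E'
def jig():
    s=sense();F=np.array([.5877,-.1043,.055]);y=np.radians(-11.4);M=np.array([[np.sin(y),-np.cos(y),0],[np.cos(y),np.sin(y),0],[0,0,1]])
    p=M@(np.array(s['eef_pos'])-F)*1000; p[0]+=33
    print('t',s['time'],'face x,y mm',p.round(1)[:2],'TCP z',s['eef_pos'][2].round(4),'F jig',(M@s['force']).round(2),'T',np.round(s['ft_torque'],2),'rot',np.round(s['eef_rot'],4),'yaw err deg',np.degrees(s['eef_rot'][2]-np.pi/2-y).round(2),s['width'])
E
python3 - <<'E'
from h import *
jig();snap('wrist','w6');jig();snap('scene','scene1');jig()
c=load('w6');P=cloud(c);print([world(c,315,v).round(4).tolist() for v in (320,340,360,380)])
E
```

```text
time: 12.32
eef_pos: [0.5978, -0.0631, 0.0577]
eef_rot: [3.14, -0.0, 1.371]
force: [0.1, -0.2, -2.0]
width: 0.0135
grasp_force: 55.0
t 12.3167 face x,y mm [-9.4  1.7] TCP z 0.0577 F jig [ 0.15  0.12 -2.05] T [-0.05  0.11  0.01] rot [ 3.1398 -0.      1.3709] yaw err deg -0.05 0.01350299533403019
t 12.3667 face x,y mm [-9.5  1.6] TCP z 0.0575 F jig [-0.33 -0.07 -0.44] T [-0.01  0.08 -0.03] rot [ 3.1402 -0.      1.3713] yaw err deg -0.03 0.013525107577330036
t 12.4167 face x,y mm [-9.6  1.4] TCP z 0.0573 F jig [-0.02 -0.33 -1.83] T [-0.08  0.12  0.01] rot [3.1405 0.     1.3714] yaw err deg -0.03 0.013664147576572503
[[0.6007, -0.0494, 0.1023], [0.5991, -0.0573, 0.102], [0.5976, -0.0646, 0.1032], [0.596, -0.0728, 0.1033]]
```

View pics/scene1.png

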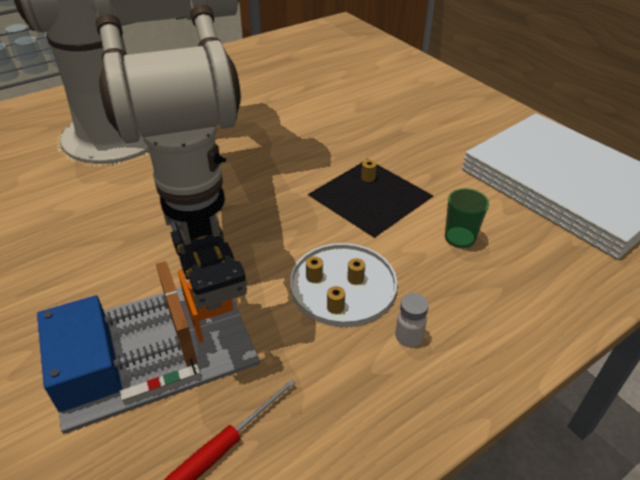

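The scene view shows three spacers in the dish and one on the mat. The bracket faces the fence, and the scale, with its green mark at (171,377), is visible with the pointer at about (193,370).

```bash
python3 -m inch '[{"rot":[0,0,0],"slide":[-3,-1,2],"fingers":8},{"rot":[0,0,0],"slide":[-6,-1,2],"fingers":8},{"rot":[0,0,0],"slide":[-9,-1,2],"fingers":8},{"rot":[0,0,0],"slide":[-12,-1,2],"fingers":8},{"rot":[0,0,0],"slide":[-15,-1,2],"fingers":8},{"rot":[0,0,0],"slide":[-18,-1,2],"fingers":8},{"rot":[0,0,0],"slide":[-21,-1,2],"fingers":8},{"rot":[0,0,0],"slide":[-24,-1,2],"fingers":8},{"rot":[0,0,0],"slide":[-27,-1,2],"fingers":8},{"rot":[0,0,0],"slide":[-30,-1,2],"fingers":8},{"rot":[0,0,0],"slide":[-30,-1,2],"fingers":8},{"rot":[0,0,0],"slide":[-30,-1,2],"fingers":8}]' 58
python3 - <<'E'
from h import *
jig();c=snap('scene','scene2');jig()
cv2.imwrite('pics/scene2c.png',cv2.resize(c['frame'][250:420,40:270],None,fx=3.4,fy=3.4,interpolation=cv2.INTER_CUBIC))
E
```

```text
time: 13.42
eef_pos: [0.5901, -0.0914, 0.0545]
eef_rot: [-3.141, -0.002, 1.371]
force: [1.9, 6.6, -0.8]
width: 0.0134
grasp_force: 58.0
t 13.4167 face x,y mm [19.8 -0.2] TCP z 0.0545 F jig [-6.81  0.54 -0.75] T [ 0.96 -0.05  0.12] rot [-3.1412e+00 -1.8000e-03  1.3709e+00] yaw err deg -0.05 0.013437573260249844
t 13.4667 face x,y mm [19.7 -0.2] TCP z 0.0545 F jig [-6.71 -0.66 -1.84] T [ 0.96 -0.11  0.06] rot [-3.1412e+00 -1.9000e-03  1.3710e+00] yaw err deg -0.05 0.013931628811602904
```

View pics/scene2c.png

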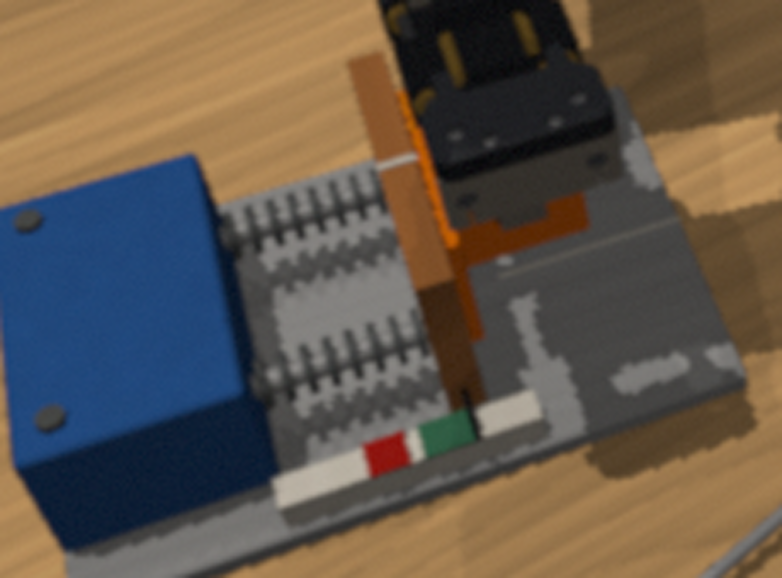

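The crop shows the plate flat on the fence and the pointer at (470,415), right at the start of the green (420-475). That is about 20 mm of travel, which agrees with the 6.75 N reading, so about 10.5 mm is still to go.

```bash
python3 -m inch '[{"rot":[0,0,0],"slide":[-2,0,0],"fingers":8},{"rot":[0,0,0],"slide":[-4,0,0],"fingers":8},{"rot":[0,0,0],"slide":[-6,0,0],"fingers":8},{"rot":[0,0,0],"slide":[-8,0,0],"fingers":8},{"rot":[0,0,0],"slide":[-9.5,0,0],"fingers":8},{"rot":[0,0,0],"slide":[-10.7,0,0],"fingers":8},{"rot":[0,0,0],"slide":[-10.7,0,0],"fingers":8},{"rot":[0,0,0],"slide":[-10.7,0,0],"fingers":8},{"rot":[0,0,0],"slide":[-10.7,0,0],"fingers":8},{"rot":[0,0,0],"slide":[-10.7,0,0],"fingers":8}]' 58
python3 - <<'E'
from h import *
jig();c=snap('scene','scene3');jig();w=snap('wrist','w7');jig()
cv2.imwrite('pics/scene3c.png',cv2.resize(c['frame'][250:420,40:270],None,fx=3.4,fy=3.4,interpolation=cv2.INTER_CUBIC))
print([world(w,u,v).round(4).tolist() for u,v in((315,320),(315,340),(315,370),(317,456))])
P=cloud(w);hs=cv2.cvtColor(w['frame'],cv2.COLOR_BGR2HSV);m=np.zeros((480,640),bool);m[300:385,280:350]=1
q=P[m&(abs(P[...,2]-.0995)<.004)&(hs[...,1]>150)];r=cv2.minAreaRect(q[:,:2].astype(np.float32));print(len(q),r,np.median(q[:,2]))
F=np.array([.5877,-.1043]);print('rib y mm',(np.array(r[0])-F)@[.980,-.198]*1000)
E
```

```text
time: 14.3
eef_pos: [0.5882, -0.1007, 0.0545]
eef_rot: [-3.141, -0.003, 1.371]
force: [2.0, 9.0, -0.2]
width: 0.0135
grasp_force: 58.0
t 14.3 face x,y mm [29.3 -0.2] TCP z 0.0545 F jig [-9.22  0.17 -0.16] T [ 1.44 -0.17  0.09] rot [-3.1413 -0.0034  1.3712] yaw err deg -0.04 0.013495471004509057
t 14.35 face x,y mm [29.3 -0.2] TCP z 0.0546 F jig [-8.86  0.05 -1.42] T [ 1.46 -0.16  0.08] rot [-3.1413 -0.0034  1.3712] yaw err deg -0.03 0.013899936404280626
t 14.4 face x,y mm [29.4 -0.2] TCP z 0.0546 F jig [-9.55 -0.85 -0.56] T [ 1.43 -0.12  0.05] rot [-3.1413 -0.0034  1.3712] yaw err deg -0.03 0.014100101177869962
[[0.5912, -0.0871, 0.0992], [0.5897, -0.0945, 0.0999], [0.5872, -0.107, 0.0993], [0.5694, -0.2025, 0.0398]]
3322 ((0.5886019468307495, -0.09607110917568207), (0.03538534417748451, 0.014581209048628807), 78.18907928466797) 0.09941862953097597
rib y mm -0.7454124890804301
```

View pics/scene3c.png

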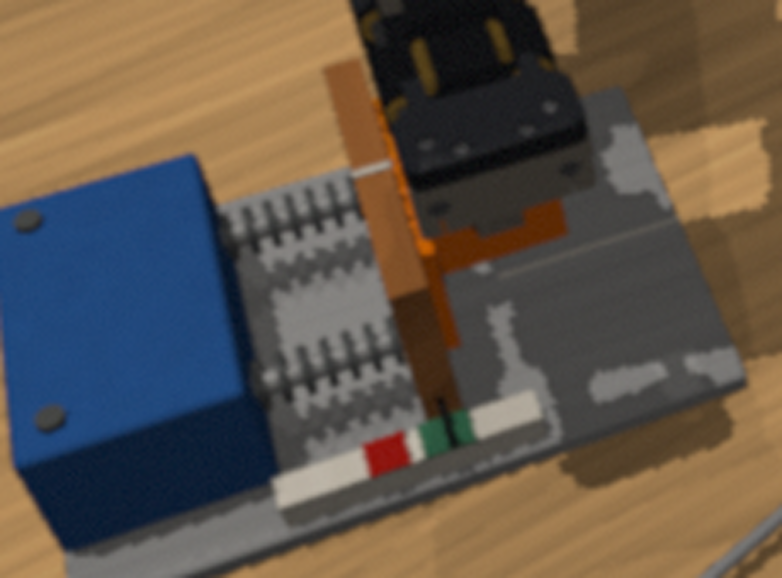

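The pointer at (450,428) is inside the green (420-472), just short of the middle, so I'll nudge about 1.5 mm further.

```bash
python3 -m inch '[{"rot":[0,0,0],"slide":[-0.8,0.3,0],"fingers":8},{"rot":[0,0,0],"slide":[-1.6,0.3,0],"fingers":8},{"rot":[0,0,0],"slide":[-1.6,0.3,0],"fingers":8},{"rot":[0,0,0],"slide":[-1.6,0.3,0],"fingers":8},{"rot":[0,0,0],"slide":[-1.6,0.3,0],"fingers":8},{"rot":[0,0,0],"slide":[-1.6,0.3,0],"fingers":8},{"rot":[0,0,0],"slide":[-1.6,0.3,0],"fingers":8},{"rot":[0,0,0],"slide":[-1.6,0.3,0],"fingers":8}]' 58
python3 - <<'E'
from h import *
jig();c=snap('scene','scene4');jig()
cv2.imwrite('pics/scene4c.png',cv2.resize(c['frame'][340:400,120:210],None,fx=8,fy=8,interpolation=cv2.INTER_CUBIC))
E
```

```text
time: 15.07
eef_pos: [0.5879, -0.1021, 0.0546]
eef_rot: [-3.141, -0.004, 1.371]
force: [0.2, 10.2, 0.3]
width: 0.0134
grasp_force: 58.0
t 15.0667 face x,y mm [30.8 -0.2] TCP z 0.0546 F jig [-10.07  -1.81   0.32] T [ 1.52 -0.08  0.07] rot [-3.1406 -0.0036  1.3713] yaw err deg -0.03 0.013431629128611252
t 15.1167 face x,y mm [30.8 -0.2] TCP z 0.0546 F jig [-11.28  -1.82   0.2 ] T [ 1.52 -0.07  0.05] rot [-3.1407 -0.0037  1.3713] yaw err deg -0.03 0.01370523063828747
```

View pics/scene4c.png

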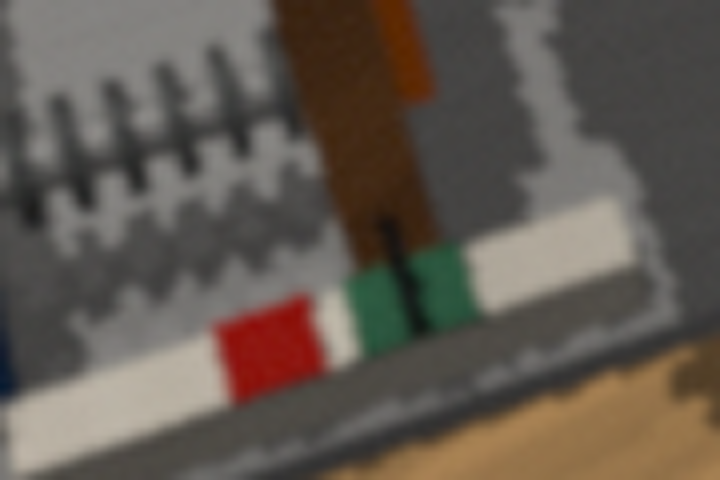

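The pointer at (412,295) stands in the middle of the green (350-472), and the measured push is about 10.5 N.

```bash
python3 -c "
from rig import finish_job
print(finish_job())"
```

```text
the job is handed in; nothing more can be done
None
```

The job is handed in: three spacers stand in the dish and one is left on the mat. The bracket is still gripped and pressed squarely on the fence at about 10.5 N, roughly 2 cm above the bed, with the pointer in the middle of the green.

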